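Mark the glue seam and put both markers away

ROBOT

A 6-joint arm with a two-finger parallel gripper is mounted at the origin on the work surface. World frame = base frame: x ahead of the robot, y to its left, z up, the work surface at z = 0. Lengths are in m, angles in rad, forces in N, time in s.
With the tool pointing down it reaches from about 0.275 to 0.825 m from the base axis. Payload 4.9 kg.
Tool frame: the origin (TCP) lies midway between the tips of the shut fingers; the grasp point (between the pads) lies 19 mm behind it (bot.grip_depth is the distance from the TCP to the grasp point, in m); z points along the fingers, y is the line along which they close (so a half turn about z gives the same grasp; the last joint's range is limited). The gripper opens to 85 mm and grips with 20 to 120 N. Pads are 22 mm wide; open, the fingers measure 114 mm over their backs; the gripper's body (76 mm by 85 mm) begins 54 mm behind the grasp point. The pads swing forward as they close: fully open they stand 13 mm farther back than shut.
Start: joints at [-1.394, 0.326, -0.193, 1.052, 0, 1.437], TCP at [0.168, -0.524, 0.231] pointing down, gripper open.
Joint ranges: [-2.65, 2.65], [-0.97, 1.79], [-1.3, 1.35], [-1.93, 2.1], [-1.47, 1.37], [-3.14, 3.14]. Speed limits (rad/s): [2.57, 2.57, 3.14, 3.14, 3.14, 3.14].

INTERFACE

Orientations are given as a unit quaternion [w, x, y, z].
In Python, from cell import bot gives the robot as it stands. Calls block until the motion is done:
- bot.move_pose(position, orientation): joint-space move of the TCP to a pose.
- bot.move_linear(position, speed=0.15, rotation=None, until_force=None): straight line of the TCP; rotation=None keeps the orientation; speed is the mean speed in m/s. With until_force (N) it stops when the force on the tool has changed by that much, and returns True; else False.
- bot.goto_joints(angles): joint-space move.
- bot.set_gripper(opening, grasp_force=None): opening from 0.0 (shut) to 1.0 (fully open); grasp_force is the grip in N (None keeps the last); returns when the fingers have stopped.
- bot.wait(seconds).
- bot.solve_ik(position, orientation): joint angles nearest the present ones, or None.
- bot.camera(name): name is "side" or "top"; returns the picture (420x560x3 uint8, red, green, blue); there is no depth.
- bot.calibration(name): a dict with "mtx" (3x3 intrinsics, pixels), "k1" (the pictures are not rectified: a ray, as slopes to the right and down, at radius r is drawn at 1 + k1 r^2 times it, then the intrinsics apply), "extrinsics" (4x4, takes a point from world to camera coordinates). Camera axes: x right, y down, z forward; pixel columns grow to the right and rows downward; lengths in m; the calibration is good to about 2 mm. A picture is of the moment at which its call begins. calibration takes no time and is no camera call.
A pose or a line that the arm cannot do raises bot.PlanningError and nothing moves.
- bot.close_job(): hands the job in; it is judged then, once.
Trained networks look in the newest picture that a camera, given by its name, has taken for a name from the list of things; names that differ only in an ending like _2 or _b are one class to them, and where a whole thing is asked for, a point or a joint stands for the part that bears it (a point fixed in the world has none). Each returns a list of dicts, best first, with "confidence" (0 to 1); they miss things now and then, are a little off and sometimes report something else, mostly with a low value. They report only what shows in the picture. A call takes as long as a camera call. They do not tell look-alikes from the thing itself.
- bot.search_frame(camera, thing): "bbox" ([left, top, width, height] in pixels, round what is visible of it).
Readings, each from a call of its own:
- bot.read_clock(): time.
- bot.read_joint_positions(): joint angles.
- bot.read_joint_vel(): joint speeds.
- bot.read_joint_efforts(): joint torques, N m.
- bot.read_position(): TCP position.
- bot.read_tool_rot(): TCP orientation.
- bot.read_ft_force(): force on the tool from outside, world axes, zero at the start.
- bot.read_moment(): the same for the moment, N m.
- bot.read_gripper_width(): opening from 0.0 (shut) to 1.0 (fully open).
- bot.read_finger_force(): force on a finger pad.
Only numpy, scipy, OpenCV 4.12 (cv2) and the standard library are available. Lean on these libraries where they do the work, as an engineer would, in place of code of your own. Each camera call takes 0.05 s, during which the arm holds its last target. There are 200 camera calls.

TASK

Take the red marker from the rest and run its tip slowly along the seam of the two-plank blank, from the green dots to the white dots, keeping the tip right at the surface without pressing hard, and marking nowhere beside the seam. Then drop the red and the blue marker tip-down into the wooden holder, one in each well. Leave the toys, glue and sanding block where they are.

Things in the scene. Friction and masses are not known exactly. Their poses are not given: they have to be found in the camera images.
- red_marker: chunky red felt marker, 150 mm long, round barrel 16 mm across, about 35 g. Origin at the writing tip; its z axis runs from the tip up the barrel to the blunt tail (z = 150 mm). The first 24 mm taper down to a 5 mm nib. Starts tip-down in the marker rest, leaning 20 degrees from upright; the 65 mm nearest the tail stand clear of the rest
- red_marker_tip (a point): the writing tip of the red marker (same point as its origin)
- blue_marker: chunky blue felt marker, 150 mm long, round barrel 16 mm across, about 35 g. Origin at the writing tip; its z axis runs from the tip up the barrel to the blunt tail (z = 150 mm). The first 24 mm taper down to a 5 mm nib. Starts tip-down in the marker rest, leaning 20 degrees from upright; the 65 mm nearest the tail stand clear of the rest
- blue_marker_tip (a point): the writing tip of the blue marker (same point as its origin)
- marker_rest: fixed wooden rest, base 120 (x) by 150 (y) by 8 mm, origin centre of underside. The markers, 40 mm either side of centre along y (colours either way round), lean on its slanted back board, 20 degrees from vertical in its x-z plane: tips on a ledge at x = 20, z = 24 mm, tails up and towards -x. Low rails beside each; open on +x: a marker comes out along its length
- holder: fixed pale wooden block 60 (x) by 140 (y) by 85 mm high with two square wells, origin at the centre of its underside
- well0 (a point): centre of the floor of the holder's well at its y = -38 mm: a square well 30 by 30 mm, 75 mm deep, floor 10 mm above the table, rim 85 mm above the table
- well1 (a point): centre of the floor of the holder's other well, at its y = +38 mm; same sizes
- blank: fixed workpiece: two planks (pale, and browner on the +x side) joined edge to edge, together 140 (x) by 190 (y) by 18 mm thick, origin at the centre of the underside; the dark seam runs along its y axis at x = 0 on the flat top face. A pair of 16 mm green dots flanks the seam at y = -60 mm, a pair of white dots at y = +60 mm
- seam0 (a point): point on the seam, on the top face (18 mm above the table), at the green dots (y = -60 mm on the blank)
- seam1 (a point): point on the seam, on the top face (18 mm above the table), a quarter of the way along (y = -30 mm on the blank)
- seam2 (a point): point on the seam, on the top face (18 mm above the table), half way along (y = 0 mm on the blank)
- seam3 (a point): point on the seam, on the top face (18 mm above the table), three quarters of the way along (y = 30 mm on the blank)
- seam4 (a point): point on the seam, on the top face (18 mm above the table), at the white dots (y = 60 mm on the blank)
- bear_tray: bystander: flat wooden bear-head tray, about 120 mm across, 18 mm high, origin at the underside
- toy_car: bystander: wooden toy car 110 mm long, 64 mm high, origin at the underside
- glue_bottle: bystander: white glue bottle 56 mm across, 150 mm tall, origin at the underside
- sanding_block: bystander: cork sanding block 50 by 90 by 34 mm, origin at the underside
There are look-alikes about, which are no part of the job. What is meant by the blue_marker is not orange, and is the larger of those in its own colour. What is shaped like the blank but orange or purple is not meant.

How it is judged:
On the way, in this order (a step that is already met when the one before it is completed fails the run):
1. the red tip is on the seam at the green dots (within 7 mm along and across, no more than 2.5 mm above the wood) (horizontal distance between red_marker_tip and seam0 below 0.007 m and z of red_marker_tip in the frame of seam0 between -0.005 and 0.0025 m), for 0.04 s.
2. the red tip is on the seam a quarter of the way along (within 7 mm along and across, no more than 2.5 mm above the wood) (horizontal distance between red_marker_tip and seam1 below 0.007 m and z of red_marker_tip in the frame of seam1 between -0.005 and 0.0025 m), for 0.04 s.
3. the red tip is on the seam half way along (within 7 mm along and across, no more than 2.5 mm above the wood) (horizontal distance between red_marker_tip and seam2 below 0.007 m and z of red_marker_tip in the frame of seam2 between -0.005 and 0.0025 m), for 0.04 s.
4. the red tip is on the seam three quarters of the way along (within 7 mm along and across, no more than 2.5 mm above the wood) (horizontal distance between red_marker_tip and seam3 below 0.007 m and z of red_marker_tip in the frame of seam3 between -0.005 and 0.0025 m), for 0.04 s.
5. the red tip is on the seam at the white dots (within 7 mm along and across, no more than 2.5 mm above the wood), the blue marker still in the rest (distance of blue_marker_tip from where it was at the start of the episode below 0.03 m and horizontal distance between red_marker_tip and seam4 below 0.007 m and z of red_marker_tip in the frame of seam4 between -0.005 and 0.0025 m), for 0.04 s.
At the end, for the whole second after the job is handed in: Both markers stand at rest tip-down in the holder, one in each well: tip within 12 mm of the well's floor and inside the well, barrel leaning less than 0.45 rad (26 degrees) from upright; the four bystanders are within 30 mm of where they stood (((horizontal distance between red_marker_tip and well0 below 0.021 m and z of red_marker_tip in the frame of well0 below 0.012 m and angle between each of red_marker, blue_marker's own z axis and vertical below 0.45 rad and horizontal distance between blue_marker_tip and well1 below 0.021 m and z of blue_marker_tip in the frame of well1 below 0.012 m) or (horizontal distance between red_marker_tip and well1 below 0.021 m and z of red_marker_tip in the frame of well1 below 0.012 m and angle between each of red_marker, blue_marker's own z axis and vertical below 0.45 rad and horizontal distance between blue_marker_tip and well0 below 0.021 m and z of blue_marker_tip in the frame of well0 below 0.012 m)) and linear speed of each of red_marker, blue_marker below 0.03 m/s and distance of each of bear_tray, toy_car, glue_bottle, sanding_block from where it was at the start of the episode below 0.03 m); the robot touches nothing.
It fails at once if the red tip touches the top of the blank more than 10 mm beside the seam (z of red_marker_tip in the frame of blank between 0 and 0.0205 m and y of red_marker_tip in the frame of blank between -0.095 and 0.095 m and x of red_marker_tip in the frame of blank between -0.07 and 0.07 m and (x of red_marker_tip in the frame of blank above 0.01 m or x of red_marker_tip in the frame of blank below -0.01 m)).
It fails at once if the red tip moves faster than 0.12 m/s while on the blank (z of red_marker_tip in the frame of blank between 0 and 0.0205 m and y of red_marker_tip in the frame of blank between -0.095 and 0.095 m and x of red_marker_tip in the frame of blank between -0.07 and 0.07 m and linear speed of red_marker above 0.12 m/s).
It fails at once if the red marker is pressed on the blank with more than 40 N (contact force between red_marker and blank above 40 N).
It fails at once if a toy, the glue bottle or the sanding block is shifted more than 30 mm (distance of any of bear_tray, toy_car, glue_bottle, sanding_block from where it was at the start of the episode above 0.03 m).
It also fails if it takes over 72 s, if anything falls off the work surface, if the arm or the gripper's body presses on something with over 40 N, if the wrist force passes 120 N, or if a joint passes its speed limit or range.

## Working session

There is one attempt and no reset: what is moved stays moved. The work goes in short steps, each a Python script; the robot and the scene stay as the last script left them, time stands still between calls to the robot, and variables do not carry over. Pictures are saved under pics/ and viewed, at most 10 in all, crops included, and the job is handed in when it is done.

```bash
ls; mkdir -p pics
python3 - <<'E'
from cell import bot
import cv2
for n in("top","side"):
    im=bot.camera(n); cv2.imwrite(f"pics/{n}0.png",cv2.cvtColor(im,cv2.COLOR_RGB2BGR))
    c=bot.calibration(n); print(n,c)
    for t in("red_marker","blue_marker","marker_rest","holder","blank","toy_car","glue_bottle","sanding_block","bear_tray"):
        print(t,[(d["bbox"],round(d["confidence"],2)) for d in bot.search_frame(n,t)])
E
```

```text
pics
top {'mtx': array([[453.16547365,   0.        , 277.48785847],
       [  0.        , 453.16547365, 208.16479767],
       [  0.        ,   0.        ,   1.        ]]), 'k1': -0.12177051226399853, 'extrinsics': array([[-0.01702062, -0.99969439,  0.01792808, -0.04673941],
       [-0.98875265,  0.01416424, -0.14888779,  0.53773459],
       [ 0.14858835, -0.0202606 , -0.98869156,  1.11522441],
       [ 0.        ,  0.        ,  0.        ,  1.        ]])}
red_marker [([342.9, 195.1, 16.8, 17.9], 0.49), ([207.9, 170.9, 89.8, 76.3], 0.28)]
blue_marker [([417.8, 238.6, 10.6, 55.4], 0.67), ([403.1, 181.5, 31.6, 18.4], 0.46)]
marker_rest []
holder [([113.6, 185.0, 62.1, 40.8], 0.86)]
blank [([290.3, 260.3, 87.6, 78.0], 0.97), ([90.7, 263.1, 90.8, 90.6], 0.74), ([207.3, 172.1, 93.2, 73.3], 0.58)]
toy_car [([203.8, 109.7, 41.3, 29.8], 0.8), ([210.8, 167.3, 87.1, 81.9], 0.52)]
glue_bottle [([127.3, 121.5, 31.7, 30.0], 0.96)]
sanding_block [([358.4, 117.0, 35.5, 34.5], 0.73)]
bear_tray [([281.7, 87.2, 47.2, 53.7], 0.65)]
side {'mtx': array([[531.96604478,   0.        , 290.15119114],
       [
[... 217 characters left out ...]
, -0.60750158, -0.76577502,  0.10712988],
       [ 0.22505362,  0.73217384, -0.64286261,  1.22704376],
       [ 0.        ,  0.        ,  0.        ,  1.        ]])}
red_marker [([312.0, 210.5, 17.8, 28.5], 0.8), ([248.6, 171.4, 96.2, 62.1], 0.53)]
blue_marker [([324.6, 239.3, 18.2, 30.9], 0.89), ([253.0, 348.1, 72.9, 29.9], 0.86), ([361.6, 324.3, 44.3, 27.2], 0.81)]
marker_rest [([300.5, 225.2, 74.0, 85.6], 0.85)]
holder [([252.1, 108.0, 27.2, 52.0], 0.85)]
blank [([165.4, 238.9, 102.8, 88.0], 0.68)]
toy_car [([352.5, 142.8, 22.8, 35.8], 0.75), ([253.1, 109.2, 23.9, 51.4], 0.29)]
glue_bottle []
sanding_block [([403.9, 253.4, 47.6, 41.1], 0.69)]
bear_tray [([379.7, 196.0, 55.0, 41.2], 0.64)]
```

View pics/top0.png

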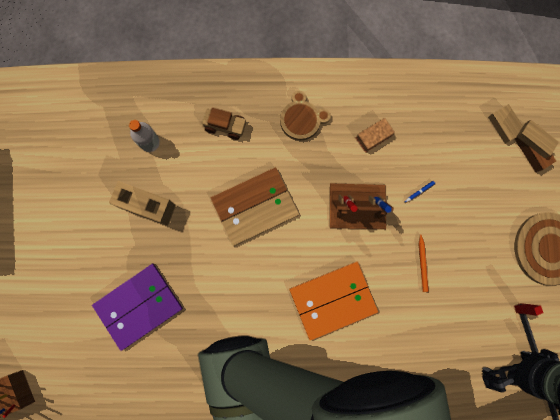

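View pics/side0.png

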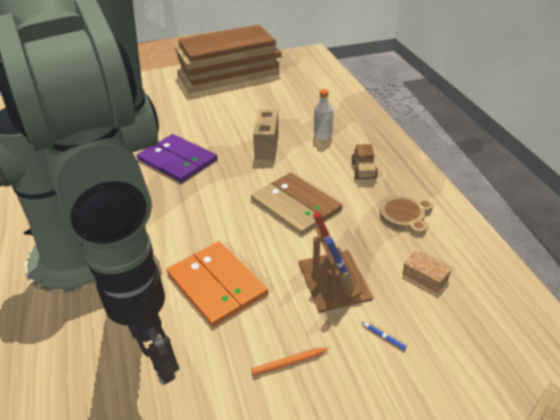

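The top picture shows the wood-coloured blank at about (255,207) with green dots at (275,196) and white dots at (233,216). The rest is at (358,206), with the red marker at (350,205) and the blue one at (383,204). The holder's wells are at (124,196) and (153,206). I'll take enlarged crops next.

Run:
```python
import cv2,numpy as np
t=cv2.imread("pics/top0.png");s=cv2.imread("pics/side0.png")
R=lambda im,x0,x1,y0,y1,k:cv2.resize(im[y0:y1,x0:x1],None,fx=k,fy=k,interpolation=cv2.INTER_CUBIC)
a=R(t,325,405,175,237,5); b=R(s,285,385,200,316,5)
out=np.zeros((max(a.shape[0],b.shape[0])-0,800,3),np.uint8)
b=b[:, :400]
# a 400x310, below it holder crop
out[:310,:400]=a; out[:580,400:800]=b[:580,:400]
h=R(t,105,195,180,234,4); out[320:320+216,:360]=h
cv2.imwrite("pics/c1.png",out)
c=R(t,205,305,162,250,6); cv2.imwrite("pics/c2.png",c)
```

```text
(no output)
```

View pics/c1.png

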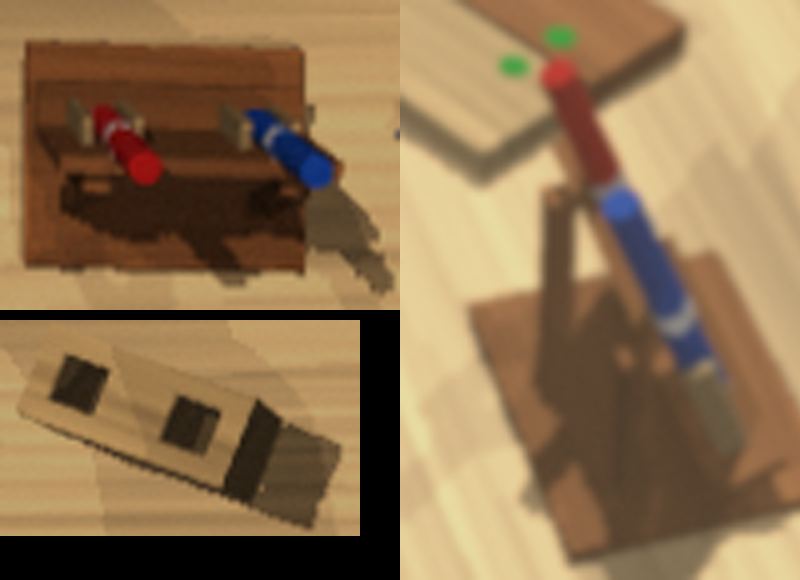

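View pics/c2.png

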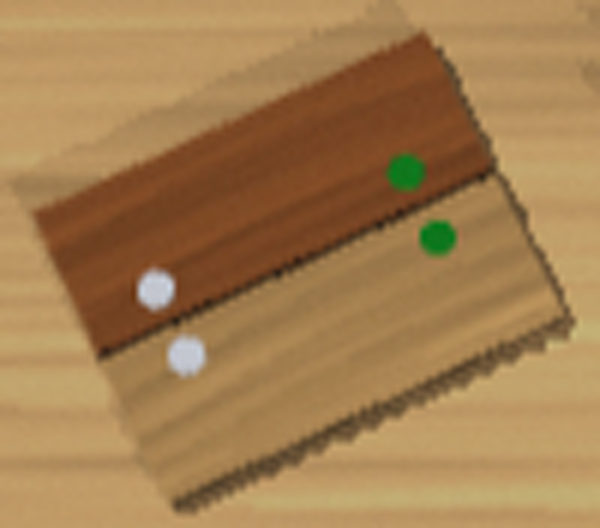

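The crops show:
- **Blank:** the four dots and the seam are clear.
- **Rest:** its corners are clear. The red tail is near (354,208) and the blue tail near (388,208).
- **Holder:** its wells are near (124.9,195.9) and (152.9,206).

Next I'll turn these into positions.

```bash
cat > h.py <<'E'
import numpy as np,cv2
from scipy.optimize import least_squares
from scipy.spatial.transform import Rotation as R
from cell import bot
C={n:bot.calibration(n) for n in("top","side")}
def proj(n,p):
    c=C[n];E=np.array(c["extrinsics"]);q=np.atleast_2d(p)@E[:3,:3].T+E[:3,3]
    s=q[:,:2]/q[:,2:];s=s*(1+c["k1"]*(s**2).sum(1,keepdims=True))
    return s*c["mtx"][0,0]+c["mtx"][:2,2]
def onz(n,uv,z):
    return np.array([np.r_[least_squares(lambda a:(proj(n,[a[0],a[1],z])-u).ravel(),[.5,0]).x,z] for u in np.atleast_2d(uv)])
def q(rot): x=rot.as_quat(); return [float(x[3]),*map(float,x[:3])]
E
cat > m.py <<'E'
from h import *
cr=lambda P,x0,y0,k:(np.array(P,float)+.5)/k-.5+[x0,y0]
d=onz("top",cr([(156,290),(187,357),(406,173),(438,238)],205,162,6),.018)
print("dots",d.round(4)); w=(d[0]+d[1])/2;g=(d[2]+d[3])/2
print("seam g,w",g.round(4),w.round(4),np.linalg.norm(w-g))
W=onz("top",cr([(80,64),(192,105)],105,180,4),.085); print("wells",W.round(4),np.linalg.norm(W[0]-W[1]))
print("well sides",proj("side",W).round(1), proj("side",[g,w]).round(1))
pts=np.array([[.06,.075],[.06,-.075],[-.06,-.075],[-.06,.075]])
cor=cr([(24,42),(304,49),(304,268),(24,266)],325,175,5)
tails=cr([(146,167),(317,170)],325,175,5); tails_s=cr([(162,72),(220,205)],285,200,5)
s20,c20=np.sin(.349066),np.cos(.349066)
def world(a,P):
    P=np.array(P);r=R.from_euler('z',a[2]).as_matrix();return P@r.T+[a[0],a[1],0]
tp=[[.020-.150*s20,y,.024+.150*c20] for y in(.04,-.04)]
base=np.c_[pts,[.008]*4]
f=lambda a:np.r_[(proj("top",world(a,base))-cor).ravel(),(proj("top",world(a,tp))-tails).ravel()]
a=least_squares(f,[.5,-.2,0]).x; print("rest",a.round(4),f(a).round(1))
print("tail side pred",proj("side",world(a,tp)).round(1),tails_s)
for i in range(2):
    t=least_squares(lambda p:np.r_[(proj("top",p)-tails[i]).ravel(),(proj("side",p)-tails_s[i]).ravel()],[.5,-.2,.1]);print("tri",t.x.round(4),t.fun.round(1),world(a,tp)[i].round(4))
np.savez("s.npz",g=g,w=w,W=W,rest=a)
E
python3 m.py
```

```text
dots [[ 0.5375  0.0663  0.018 ]
 [ 0.5081  0.053   0.018 ]
 [ 0.5875 -0.0427  0.018 ]
 [ 0.5586 -0.0562  0.018 ]]
seam g,w [ 0.573  -0.0495  0.018 ] [0.5228 0.0597 0.018 ] 0.12013977504997526
wells [[0.5672 0.3247 0.085 ]
 [0.5404 0.2534 0.085 ]] 0.07619718062899017
well sides [[266.6 113.4]
 [264.4 127.1]] [[312.  209.1]
 [279.4 187.6]]
rest [ 0.5457 -0.2679 -0.0346] [ 0.  -0.3 -0.3 -0.4  0.5  0.4  0.  -0.2 -0.2  0.1 -0.   0.2]
tail side pred [[315.6 213. ]
 [328.6 239.1]] [[317.  214. ]
 [328.6 240.6]]
tri [ 0.5176 -0.228   0.1625] [ 0.1 -0.5 -0.4  0.1] [ 0.5158 -0.2268  0.165 ]
tri [ 0.5133 -0.3075  0.1617] [-0.1  0.3  0.3 -0.1] [ 0.5131 -0.3068  0.165 ]
```

```bash
cat >> h.py <<'E'
S=np.load("s.npz");a=S["rest"];RZ=R.from_euler('z',a[2])
AX=RZ.apply([-np.sin(np.radians(20)),0,np.cos(np.radians(20))])
def tip0(y): return RZ.apply([.02,y,.024])+[a[0],a[1],0]
SG=.091  # tip to TCP distance along barrel
def tool(z,y):
    z=np.array(z)/np.linalg.norm(z);y=np.array(y)-np.dot(y,z)*z;y/=np.linalg.norm(y)
    return R.from_matrix(np.c_[np.cross(y,z),y,z])
def best(p,z,y):
    c=[]
    j0=np.array(bot.read_joint_positions())
    for s in(1,-1):
        Q=q(tool(z,s*np.array(y)));j=bot.solve_ik(list(p),Q)
        if j is not None:c.append((np.abs(np.array(j)-j0).max(),s,Q,np.round(j,2)))
    return min(c,key=lambda t:t[0])
def grasp(y):
    t=tip0(y);yd=RZ.apply([0,1,0])
    b=best(t+AX*.235,-AX,yd);print(b)
    bot.set_gripper(.6,60)
    bot.move_pose(list(t+AX*.235),b[2])
    bot.move_linear(list(t+AX*SG),speed=.1,until_force=8) and print("FORCE")
    print("at",bot.read_position(),(t+AX*SG).round(4),bot.read_ft_force())
    bot.set_gripper(0,60);print("w",bot.read_gripper_width(),bot.read_finger_force())
    bot.move_linear(list(t+AX*(SG+.13)),speed=.1)
    print("out",bot.read_position(),bot.read_gripper_width(),bot.read_ft_force(),bot.read_clock())
def snap(n,name,k=1):
    im=bot.camera(n);cv2.imwrite("pics/"+name,cv2.cvtColor(im,cv2.COLOR_RGB2BGR));return im
E
python3 - <<'E'
from h import *
grasp(.04)
Q=best(S["g"]+[0,0,SG+.06],[0,0,-1],RZ.apply([0,1,0]));print(Q)
bot.move_pose(list(S["g"]+[0,0,SG+.06]),Q[2])
t=snap("top","t1.png");s=snap("side","s1.png")
print(bot.read_position(),bot.read_tool_rot(),Q[2],bot.read_clock())
p=S["g"]+[0,0,.06];print(proj("top",[p,p+[0,0,.09]]),proj("side",[p,p+[0,0,.09]]))
u=proj("side",p)[0].astype(int);v=proj("top",p)[0].astype(int)
f=lambda im,u:cv2.resize(im[u[1]-60:u[1]+40,u[0]-40:u[0]+40],None,fx=5,fy=5,interpolation=2)
cv2.imwrite("pics/c3.png",np.hstack([f(t,v),f(s,u)])[...,::-1]);print(v,u)
E
```

```text
(np.float64(1.0767035947772192), -1, [0.003002217556498064, 0.9846605564112195, -0.017026421846704578, 0.17362222293470747], array([-0.69,  0.07, -0.54,  0.68,  0.21,  2.51]))
at [ 0.53627136 -0.22779903  0.11014876] [ 0.536  -0.2275  0.1095] [ 0.15807904 -0.88357667 -0.12981845]
w 0.17154631974775664 58.319533467292786
out [ 0.49129815 -0.22573717  0.23096503] 0.17263469630056466 [ 0.17880189 -0.65846562 -1.24170826] 6.4833
(np.float64(0.47162194534428514), -1, [0.0, 0.9998505326541771, -0.017289081848336663, 0.0], array([-0.21,  0.42, -0.22,  0.93,  0.  ,  2.96]))
[ 0.57263318 -0.05110266  0.16957568] [ 2.44337115e-04  9.99829090e-01 -1.84784137e-02  5.27717759e-04] [0.0, 0.9998505326541771, -0.017289081848336663, 0.0] 7.425
[[275.20963028 191.57289228]
 [275.72028768 184.28645501]] [[312.18711753 189.9261011 ]
 [312.52011186 158.84691646]]
[275 191] [312 189]
```

View pics/c3.png

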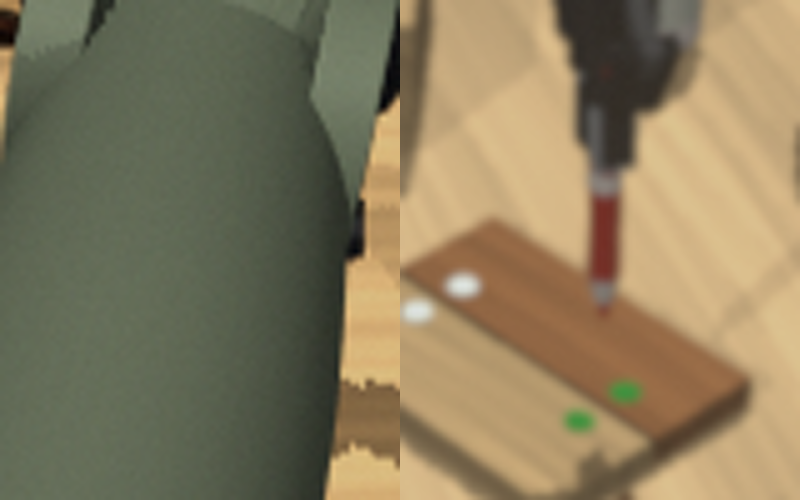

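The side crop shows the red marker hanging straight in the gripper, with its tip at about (312,191.6). That matches the prediction once the TCP's small sag is allowed for. I'll touch down at the green dots.

Run:
```python
from h import *
g=S["g"];bot.wait(.3);print(bot.read_position()-(g+[0,0,SG+.06]))
bot.move_linear(list(g+[0,0,SG+.012]),speed=.05);bot.wait(.3)
print((bot.read_position()-(g+[0,0,SG+.012])).round(4),bot.read_ft_force())
r=bot.move_linear(list(g+[0,0,SG-.006]),speed=.008,until_force=3)
print(r,bot.read_position()-(g+[0,0,SG]),bot.read_ft_force(),bot.read_clock())
bot.wait(.2);print(bot.read_position(),bot.read_ft_force(),bot.read_gripper_width())
im=snap("side","s2.png")
cv2.imwrite("pics/c4.png",cv2.resize(im[150:250,250:350],None,fx=5,fy=5,interpolation=2)[...,::-1])
```

```text
[-0.00014546 -0.00093064  0.00052145]
[ 0.0001 -0.      0.0002] [-0.2582608  -0.4055191  -0.15657587]
True [ 7.98499140e-05 -3.48705954e-05  4.08319708e-04] [0.3316126  0.56235924 4.69859187] 10.5333
[ 0.57305143 -0.04946054  0.10936315] [-0.33294966  0.16433993  4.93738838] 0.16966204704885185
```

View pics/c4.png

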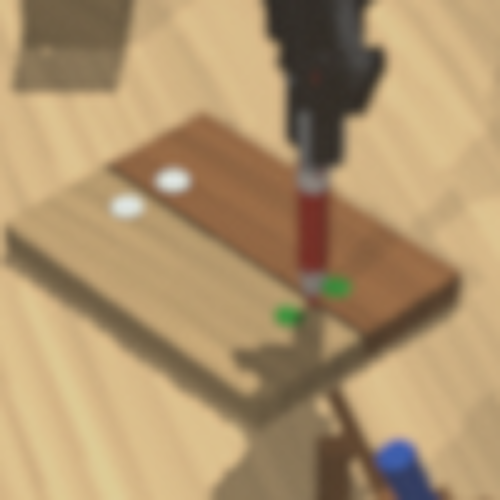

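The tip sits on the seam between the green dots, at about (312,301) in the crop, with roughly 5 N of contact. Now I'll draw.

Run:
```python
from h import *
g,w=S["g"],S["w"];z=.1094+.0001
for k in(.25,.5,.75,1):
    p=g+(w-g)*k;p[2]=z
    r=bot.move_linear(list(map(float,p)),speed=.03,until_force=12)
    print(r,(bot.read_position()-p).round(4),bot.read_ft_force().round(2) if hasattr(bot.read_ft_force(),'round') else bot.read_ft_force())
bot.wait(.2);print(bot.read_position()-p,bot.read_ft_force(),bot.read_clock())
im=snap("side","s3.png")
cv2.imwrite("pics/c5.png",cv2.resize(im[130:240,230:350],None,fx=5,fy=5,interpolation=2)[...,::-1])
```

```text
False [-0.0001  0.0003 -0.0001] [ 0.98 -1.21  4.98]
False [-0.0001  0.0002 -0.0001] [ 0.47 -0.95  2.87]
False [-0.0001  0.0002 -0.0001] [ 0.94 -0.31  2.13]Traceback (most recent call last):
  File "<stdin>", line 5, in <module>
cell.PlanningError: the arm cannot follow that straight line within its joint ranges
```

The last joint reached its range limit on the final quarter. I'll turn the tool about its own axis during that stretch, which leaves the tip where it is.

Run:
```python
from h import *
g,w=S["g"],S["w"];p=w.copy();p[2]=.1094+.0001
rq=bot.read_tool_rot();c=R.from_quat([*rq[1:],rq[0]])
Q=q(R.from_euler('z',.6)*c);print(bot.read_joint_positions(),bot.solve_ik(list(p),Q),bot.solve_ik(list(S["W"][0]+[0,0,.1]),Q))
r=bot.move_linear(list(map(float,p)),speed=.015,rotation=Q,until_force=12)
bot.wait(.2);print(r,bot.read_position()-p,bot.read_ft_force(),bot.read_clock())
im=snap("side","s3.png")
cv2.imwrite("pics/c5.png",cv2.resize(im[130:240,230:350],None,fx=5,fy=5,interpolation=2)[...,::-1])
```

```text
[-7.74068314e-02  4.16734187e-01 -3.97923062e-01  7.58181890e-01
  9.57367453e-04  3.09876628e+00] [-2.65487270e-02  4.00667596e-01 -4.23993873e-01  7.48377024e-01
 -2.49647884e-04  2.54962564e+00] [4.06786446e-01 5.50761903e-01 3.88429410e-02 1.06101712e+00
 7.14912070e-04 2.98295977e+00]
False [-3.50388703e-05 -4.79640470e-06 -3.34224666e-05] [ 0.3619788  -1.36854653  1.77480335] 16.5667
```

View pics/c5.png

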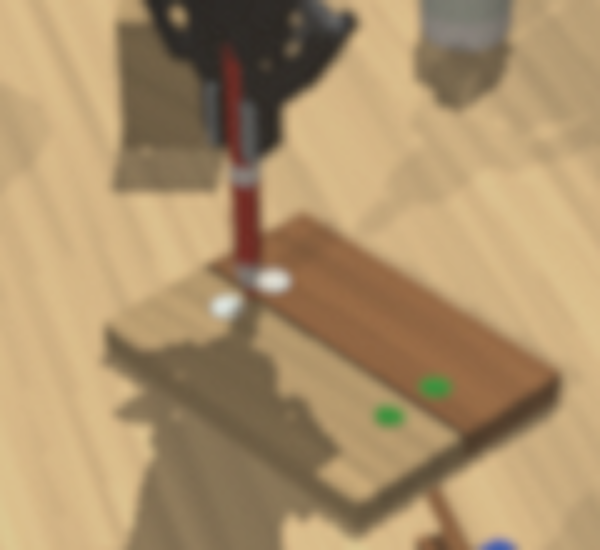

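The tip is on the seam between the white dots, at about (249,292) in the crop, with 1.8 N of contact. Next I'll lift and put red in the far well.

```bash
cat >> h.py <<'E'
def place(i,up=.05):
    W=S["W"][i].copy();d=S["W"][0]-S["W"][1];yd=np.array([d[1],-d[0],0])
    H=W+[0,0,SG+up];b=best(H,[0,0,-1],yd);print(b)
    bot.move_pose(list(H),b[2]);bot.wait(.3);print(bot.read_position()-H)
    E=W.copy();E[2]=.011+SG
    r=bot.move_linear(list(E),speed=.06,until_force=6);bot.wait(.1)
    print("low",r,bot.read_position()-E,bot.read_ft_force(),bot.read_clock())
    return H
def release(H):
    bot.set_gripper(.45);bot.move_linear(list(H),speed=.12);print("rel",bot.read_clock())
E
python3 - <<'E'
from h import *
p=np.array(bot.read_position())
bot.move_linear(list(p+[0,0,.03]),speed=.05);bot.move_linear(list(p+[0,0,.13]),speed=.15)
H=place(0)
if bot.read_position()[2]<.011+SG+.008: release(H)
E
```

```text
(np.float64(0.43371626596012125), 1, [0.0, 0.8221062018301165, 0.5693341662964375, 0.0], array([0.41, 0.53, 0.1 , 1.15, 0.  , 2.34]))
[ 0.00043473 -0.00113095  0.0004033 ]
low False [1.13831234e-04 6.65690539e-05 2.14905248e-04] [ 0.22895804 -0.02877925 -0.68209022] 21.85
rel 23.3917
```

Run:
```python
from h import *
p=np.array(bot.read_position());bot.move_linear(list(p+[0,0,.06]),speed=.15)
grasp(-.04)
H=place(1,.07)
s=snap("side","s4.png");t=snap("top","t4.png")
f=lambda im,x,y:cv2.resize(im[y:y+110,x:x+80],None,fx=5,fy=5,interpolation=2)
cv2.imwrite("pics/c6.png",np.hstack([f(s,225,60),f(t,105,140)])[...,::-1])
print(bot.read_gripper_width())
```

```text
(np.float64(1.2307601912835935), -1, [0.003002217556498064, 0.9846605564112195, -0.017026421846704578, 0.17362222293470747], array([-0.82,  0.16, -0.44,  0.72,  0.25,  2.38]))
at [ 0.53347422 -0.30779177  0.11019519] [ 0.5332 -0.3075  0.1095] [-0.23551622  0.1365844   0.03437051]
w 0.16882412196489716 58.323304653167725
out [ 0.48857914 -0.3056158   0.23092088] 0.17174640322572352 [-0.0514021   0.94543047  0.03393298] 29.95
(np.float64(1.1313121736173963), 1, [0.0, 0.8221062018301165, 0.5693341662964375, 0.0], array([ 0.31,  0.41, -0.04,  1.13,  0.  ,  2.25]))
[ 2.45680147e-04 -5.65727108e-04  7.95130711e-05]
low False [1.20039140e-04 5.38004017e-05 2.01320072e-04] [1.05082838 1.06506901 0.00978749] 34.925
0.17461268858861967
```

View pics/c6.png

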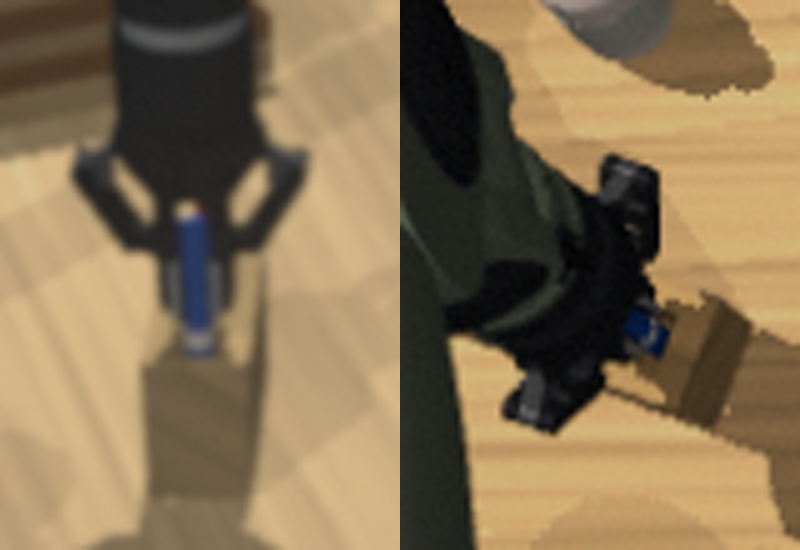

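Blue is down in the near well, with its tail at about (190,210) in the crop and red just behind it. I'll release, back off to the side, and check.

Run:
```python
from h import *
H=S["W"][1]+[0,0,SG+.1];release(H)
Q=best([.35,-.2,.3],[0,0,-1],[0,1,0]);bot.move_pose([.35,-.2,.3],Q[2]);bot.wait(.5)
s=snap("side","s5.png");t=snap("top","t5.png")
f=lambda im,x,y:cv2.resize(im[y:y+110,x:x+80],None,fx=5,fy=5,interpolation=2)
cv2.imwrite("pics/c7.png",np.hstack([f(s,225,70),f(t,105,140)])[...,::-1])
for n in("toy_car","glue_bottle","sanding_block","bear_tray"):
    print(n,[x["bbox"] for x in bot.search_frame("top",n)[:1]])
print(bot.read_ft_force(),bot.read_clock())
```

```text
rel 36.9833
toy_car [[203.7, 112.8, 40.0, 29.1]]
glue_bottle [[126.6, 117.9, 35.0, 34.4]]
sanding_block [[357.1, 118.6, 38.4, 33.3]]
bear_tray [[278.9, 91.2, 52.3, 52.6]]
[0.19710717 0.49754897 0.50758375] 39.575
```

View pics/c7.png

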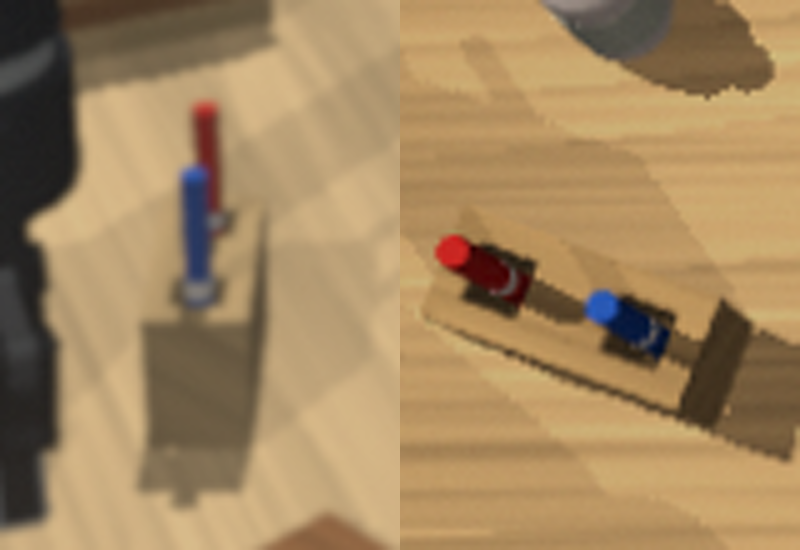

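Both markers stand upright in their wells, red at about (455,255) and blue at (605,308) in the crop. The bystanders haven't moved, so I'm handing in.

```bash
python3 -c "
from cell import bot
print(bot.close_job())"
```

```text
the job is handed in; nothing more can be done
None
```

I drew the seam from the green to the white dots at 2–5 N, then stood the red and blue markers in separate wells with the bystanders unmoved, and handed the job in at about 40 s; no verdict came back.

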